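Open the locked tablet dispenser with the release pin and take out its empty cassette

TASK

The locked tablet dispenser is due for a refill. Take the blue-handled release pin from its wooden block, push it down through the small hole in the dispenser's front console until the hidden catch trips and the clear lid springs open, and put the pin back in its block. Lift the empty cassette out by its bar handle and set it down gently, flat in the green refill tray, leaving the lid open and the gingerbread, medicine cup, mug and tumbler where they stand.

Things in the scene. Friction and masses are not known exactly. Their poses are not given: they have to be found in the camera images.
- dispenser: Fixed round white tablet dispenser: bowl 212 mm across, rim 50 mm high, bowl floor at 22 mm, shut by a clear domed lid (86 mm high when shut) hinged 110 mm behind (+x) the origin. Origin: centre of the bowl, on the table; z up. On its -x side is the dark console, 80 mm wide, from 114 to 158 mm in front of the origin, top at 50 mm.
- release_hole (a point): Centre of the mouth of the release hole in the console's top, in a bright steel ring: 13 mm wide, vertical, 139 mm in front (-x) of the dispenser's origin, 50 mm above the table. Plate 6 mm thick, hollow below. The hidden catch's arm lies 22 mm below the mouth; pushed to 26 mm it lets the lid go, at 28.5 mm it meets its stop.
- pawl (a joint): The hidden sprung catch, rad: 0 at rest (holds the lid), lets go at about 0.17, stop at 0.34. Its arm resists the pin with 2 N at first touch, 4 to 5 N when it lets go, 6 N at the stop, and springs back when the pin leaves.
- lid (a joint): Lid angle, rad: 0 shut and held by the catch, 1.75 fully open (leaning back). Once released its damped spring swings it fully open in about 1 s and it stays. Its front edge rises and moves away from the console, clear of a gripper that holds the pin upright in the hole.
- lid_front (a point): Point at the lid's front edge, 105 mm in front of the dispenser's origin when shut.
- pin: Loose release pin, 138 mm long, about 70 g: steel pin 7 mm thick, 62 mm long (end tapered), collar 26 mm across and 6 mm thick, blue round handle 22 mm thick, 70 mm long. Origin at the pin's lower tip, z along it up to the handle. Starts upright in its block, collar on the block's top, tip 8 mm and handle 76 to 146 mm above the table.
- pin_grip (a point): Point on the pin's axis in its handle, 105 mm above the tip: a good place to grip (from above).
- pin_collar (a point): Underside of the pin's collar, on the axis, 62 mm above the tip; it lies on block_hole when the pin is in its block.
- pin_block: Fixed beech block 64 x 130 x 70 mm high (origin: centre of its underside; long side along its y) with a hole for the pin near its -y end and two pens standing near its +y end (up to 142 mm above the table, 75 to 90 mm from the pin's hole).
- block_hole (a point): Centre of the mouth of the pin's hole in the block's top, 70 mm above the table: 12 mm wide, 66 mm deep, chamfered, vertical; 34 mm from the block's centre towards its -y end.
- cassette: Loose round empty cassette, white with pale blue dividers, 170 mm across, rim 24 mm high, 0.15 to 0.31 kg. Origin: centre of underside. Lies on the dispenser's bowl floor with about 6 mm of play, turned at random. On its hub (42 mm across, 24 mm high) a blue bar handle 58 mm long (along its x), 14 mm thick (its y), from 24 to 54 mm above its underside.
- cassette_handle (a point): Centre of the bar handle, 46 mm above the cassette's underside, the place to grip it across its 14 mm thickness.
- refill_tray: Fixed square green tray, 230 mm outside, 220 mm inside, rim 22 mm high, floor 5 mm thick. Origin: centre of its underside.
- tray_floor (a point): Centre of the refill tray's floor, 5 mm above the table, where the cassette's underside shall lie.
- gingerbread: Loose round gingerbread, 68 mm across, 13 mm high. Leave alone.
- medicine_cup: Loose small clear medicine cup, 38 mm across, 32 mm high. Leave alone.
- tea_mug: Loose blue mug, 80 mm across, 92 mm high. Leave alone.
- tumbler: Loose clear tumbler, 68 mm across, 100 mm high. Leave alone.
There are look-alikes about, which are no part of the job. Several things have the shape of the pin_block; the one meant has the colours described above.

How it is judged:
On the way, in this order (a step that is already met when the one before it is completed fails the run):
1. the pin, pushed down through the hole, trips the hidden catch (contact force between pin and pawl above 0.5 N and value of joint pawl above 0.15 rad and horizontal distance between pin and release_hole below 0.01 m and value of joint lid below 1 rad).
2. the lid has sprung open (value of joint lid above 1.4 rad), for 0.2 s.
At the end, for the whole second after the job is handed in: The lid stands open (over 1.4 rad); the pin is upright in its block, collar within 8 mm of home; the cassette lies flat on the refill tray's floor (within 4 mm and 0.04 rad), its centre within 45 mm of the tray's centre; both at rest (value of joint lid above 1.4 rad and distance between pin_collar and block_hole below 0.008 m and angle between pin's own z axis and vertical below 0.15 rad and linear speed of each of pin, cassette below 0.02 m/s and horizontal distance between cassette and tray_floor below 0.045 m and z of cassette in the frame of tray_floor below 0.004 m and angle between cassette's own z axis and vertical below 0.04 rad); the robot touches nothing.
It fails at once if the gingerbread, medicine cup, mug or tumbler is moved by more than 30 mm (distance of any of gingerbread, medicine_cup, tea_mug, tumbler from where it was at the start of the episode above 0.03 m).
It fails at once if the cassette is dropped or banged into the refill tray (comes down on it at over 0.5 m/s) (horizontal distance between cassette and tray_floor below 0.1 m and z of cassette in the frame of tray_floor below 0.03 m and linear speed of cassette above 0.5 m/s).
It also fails if it takes over 72 s, if anything falls off the work surface, if the arm or the gripper's body presses on something with over 40 N, if the wrist force passes 120 N, or if a joint passes its speed limit or range.

ROBOT

A 6-joint arm with a two-finger parallel gripper is mounted at the origin on the work surface. World frame = base frame: x ahead of the robot, y to its left, z up, the work surface at z = 0. Lengths are in m, angles in rad, forces in N, time in s.
With the tool pointing down it reaches from about 0.25 to 0.725 m from the base axis. Payload 4 kg.
Tool frame: the origin (TCP) lies at the very end of the fingers, on their centre line; the grasp point (between the pads) lies 19 mm behind it; z points along the fingers, y is the line along which they close (so a half turn about z gives the same grasp; the last joint's range is limited). The gripper opens to 85 mm and grips with 20 to 120 N. Pads are 22 mm wide; open, the fingers measure 114 mm over their backs; the gripper's body (76 mm by 85 mm) begins 54 mm behind the grasp point. The pads swing forward as they close: fully open they stand 13 mm farther back than shut.
Start: joints at [-1.271, 0.241, 0.005, 1.335, 0, 1.571], TCP at [0.148, -0.478, 0.231] pointing down, gripper open.
Joint ranges: [-2.72, 2.72], [-1.05, 1.87], [-1.09, 1.28], [-1.99, 2.15], [-1.42, 1.44], [-3.14, 3.14]. Speed limits (rad/s): [2.79, 2.79, 3.14, 3.14, 3.14, 3.14].

INTERFACE

Orientations are given as a unit quaternion [x, y, z, w].
In Python, from workcell import bot, vision, workorder gives the robot as it stands.
- The arm moves only by the shell command python3 -m creep 'ROWS' [OPENING]. ROWS is JSON, a list of rows, each a list of 2 entries, a list of its own where there are three numbers: the shift along the tool's x, y, z in mm, then the turn, a rotation vector about the tool's x, y, z in rad. In form: [[[dx, dy, dz], [wx, wy, wz]], ...]. A call has 1 to 12 rows; each row shifts and turns the commanded pose from where the row before left it, along the tool's axes as they then stand; what a row does not reach is not made up. A row lasts 1/8 s, in which the tool goes at most 62.5 mm and 10.7 degrees, less where a joint would pass 70% of its speed; a pose out of reach is approached as far as the arm can. A call is refused whole if a number of a shift passes 62.5 or a number of a turn 0.188, either way. A call with a gripper value outside its range is refused whole. OPENING is the finger opening in mm, from 0 to 85.4, set as the call begins (- or left out, the last holds). The fingers move at their own pace and stop on an object; the grip force is fixed at half the most. Time passes only in rows, so rows that do not move let the fingers close. It gives the time, the measured TCP pose, the force, the opening and the grip force at its end, in the units of the state.
- bot.get_obs(): the state, without advancing time (a new reading comes with each control period).
- vision.camera(name): name is "scene" or "side" or "wrist"; returns a dict with "image" (480x640x3 uint8, blue, green, red), "z_map" (480x640 float32, m along the optical axis (not along the pixel's ray), 0 where there is no reading), "K" (3x3 intrinsics, pixels), "k1" (the pictures are not rectified: a ray, as slopes to the right and down, at radius r is drawn at 1 + k1 r^2 times it, then the intrinsics apply), "rvec" (rotation vector, rad) and "tvec" (3), from world to camera coordinates, as OpenCV has them; the wrist camera has in their place "tool_from_camera" (4x4, takes a point from camera to tool coordinates, whose origin is the TCP and whose axes are the flange's). Camera axes: x right, y down, z forward; pixel columns grow to the right and rows downward; lengths in m; the calibration is good to about 2 mm. A picture is of the moment at which its call begins: read the wrist's pose just before it.
- workorder.job_done(): hands the job in; it is judged then, once.
Trained networks look in a picture, given as the dict that the camera call returned (one of the last four; its "shot" number tells which), for a name from the list of things; names that differ only in an ending like _2 or _b are one class to them, and where a whole thing is asked for, a point or a joint stands for the part that bears it (a point fixed in the world has none). Each returns a list of dicts, best first, with "score" (0 to 1); they miss things now and then, are a little off and sometimes report something else, mostly with a low value. They report only what shows in the picture. A call takes as long as a camera call. They do not tell look-alikes from the thing itself.
- vision.spot_in(picture, query): "position" ([column, row] in pixels, amid what is visible of it).
- vision.place_of(picture, query): "position" ([column, row] in pixels: a listed point, or the origin of a listed thing).
The state is a dict: "clock": time; "joint_pos": joint angles; "joint_vel": joint speeds; "tau": joint torques, N m; "eef_pos": TCP position; "tool_rot": TCP orientation; "ft_force": force on the tool from outside, world axes, zero at the start; "ft_torque": the same for the moment, N m; "grip_width": finger opening in m; "grasp_force": force on a finger pad.
Only numpy, scipy, OpenCV 4.12 (cv2) and the standard library are available. Lean on these libraries where they do the work, as an engineer would, in place of code of your own. Each camera call takes 0.05 s, during which the arm holds its last target. There are 200 camera calls.

## Working session

There is one attempt and no reset: what is moved stays moved. The work goes in short steps, Python scripts to look and compute and a shell command to move; the robot and the scene stay as the last step left them, time stands still between calls to the robot, and variables do not carry over. Pictures are saved under pics/ and viewed, at most 14 in all, crops included, and the job is handed in when it is done.

```bash
mkdir -p pics
cat > h.py <<'E'
import numpy as np, cv2
from scipy.spatial.transform import Rotation as R
from workcell import bot, vision, workorder
def pose(c,o=None):
    """camera->world rotation, origin"""
    if 'rvec' in c:
        M=cv2.Rodrigues(np.array(c['rvec'],float))[0]; return M.T,-M.T@np.ravel(c['tvec'])
    T=np.array(c['tool_from_camera']); Q=R.from_quat(o['tool_rot']).as_matrix()
    return Q@T[:3,:3], Q@T[:3,3]+np.array(o['eef_pos'])
def slopes(c,p):
    return cv2.undistortPoints(np.array([[p]],float),np.array(c['K'],float),np.array([c['k1'],0,0,0.]))[0,0]
def at_z(c,p,z,o=None):
    A,t=pose(c,o); d=A@np.r_[slopes(c,p),1]; return t+d*(z-t[2])/d[2]
def depth_pt(c,p,o=None):
    A,t=pose(c,o); u,v=np.round(p).astype(int); w=c['z_map'][max(v-1,0):v+2,max(u-1,0):u+2]; w=w[w>0]
    return t+A@(np.r_[slopes(c,p),1]*np.median(w)) if len(w) else None
def shot(name,fn=None):
    o=bot.get_obs(); c=vision.camera(name)
    if fn: cv2.imwrite('pics/'+fn,c['image'])
    return c,o
E
python3 - <<'E'
from h import *
np.set_printoptions(precision=4,suppress=True)
o=bot.get_obs();print(o['eef_pos'],o['tool_rot'],o['clock'])
for n in('scene','side'):
    c,o=shot(n,n+'1.png')
    print(n,pose(c)[1])
    for q,z in [('release_hole',.05),('dispenser',0),('lid_front',.06),('pin_grip',.113),('pin_collar',.07),('block_hole',.07),('pin_block',0),('cassette_handle',.068),('cassette',.022),('tray_floor',.005),('gingerbread',0),('medicine_cup',0),('tea_mug',0),('tumbler',0)]:
        for r in vision.place_of(c,q)[:4]:
            print(q,np.round(r['position']),round(r['score'],2),at_z(c,r['position'],z))
E
```

```text
[ 0.1475 -0.4771  0.2304] [ 0.9888  0.1493 -0.0002 -0.0011] 0.0
scene [ 1.3966 -0.4483  1.2275]
release_hole [306. 217.] 0.73 [0.4425 0.0219 0.05  ]
dispenser [318. 265.] 0.86 [ 0.5738 -0.0153  0.    ]
dispenser [207. 308.] 0.74 [ 0.5517 -0.3316  0.    ]
lid_front [308. 222.] 0.87 [0.472  0.0127 0.06  ]
pin_grip [203. 296.] 0.48 [ 0.5938 -0.3374  0.113 ]
block_hole [179. 251.] 0.87 [ 0.3973 -0.3361  0.07  ]
block_hole [196. 367.] 0.85 [ 0.7386 -0.423   0.07  ]
block_hole [206. 306.] 0.73 [ 0.5946 -0.3399  0.07  ]
pin_block [216. 381.] 0.85 [ 0.7557 -0.3943  0.    ]
pin_block [197. 260.] 0.67 [ 0.3926 -0.2982  0.    ]
pin_block [224. 315.] 0.61 [ 0.5929 -0.3024  0.    ]
tray_floor [424. 228.] 0.86 [0.6129 0.3101 0.005 ]
gingerbread [241. 230.] 0.81 [ 0.354  -0.1465  0.    ]
medicine_cup [328. 192.] 0.45 [0.3475 0.1451 0.    ]
medicine_cup [319. 264.] 0.45 [ 0.5737 -0.01    0.    ]
tea_mug [119. 313.] 0.73 [ 0.4532 -0.5453  0.    ]
tumbler [447. 166.] 0.94 [0.434  0.5357 0.    ]
side [-0.1569 -1.0678  1.0265]
release_hole [428. 428.] 0.56 [ 0.423 -0.575  0.05 ]
dispenser [335. 272.] 0.
[... 175 characters left out ...]
 0.113 ]
pin_collar [416. 315.] 0.51 [ 0.5918 -0.3333  0.07  ]
block_hole [343. 349.] 0.93 [ 0.3887 -0.332   0.07  ]
block_hole [415. 313.] 0.59 [ 0.5952 -0.3267  0.07  ]
block_hole [488. 313.] 0.56 [ 0.7388 -0.4171  0.07  ]
block_hole [431. 426.] 0.35 [ 0.418  -0.5843  0.07  ]
pin_block [483. 328.] 0.97 [ 0.7572 -0.4004  0.    ]
pin_block [404. 331.] 0.73 [ 0.587  -0.3077  0.    ]
pin_block [339. 359.] 0.59 [ 0.402  -0.2995  0.    ]
gingerbread [286. 330.] 0.61 [ 0.3469 -0.1576  0.    ]
medicine_cup [405. 333.] 0.63 [ 0.5835 -0.315   0.    ]
medicine_cup [237. 267.] 0.56 [0.3549 0.1233 0.    ]
tea_mug [428. 427.] 0.84 [ 0.4548 -0.5482  0.    ]
tumbler [206. 192.] 0.51 [0.4425 0.5235 0.    ]
```

View pics/scene1.png

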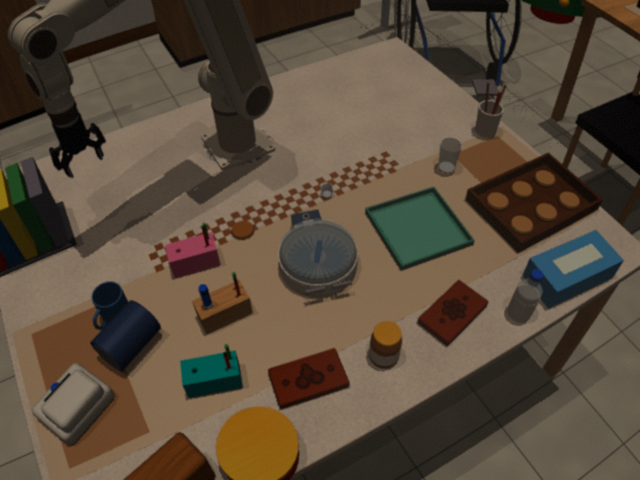

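Run:
```python
import cv2
a=cv2.imread('pics/side1.png')[230:430,300:540]
cv2.imwrite('pics/side_crop.png',cv2.resize(a,None,fx=3,fy=3,interpolation=cv2.INTER_CUBIC))
```

```text
(no output)
```

View pics/side_crop.png

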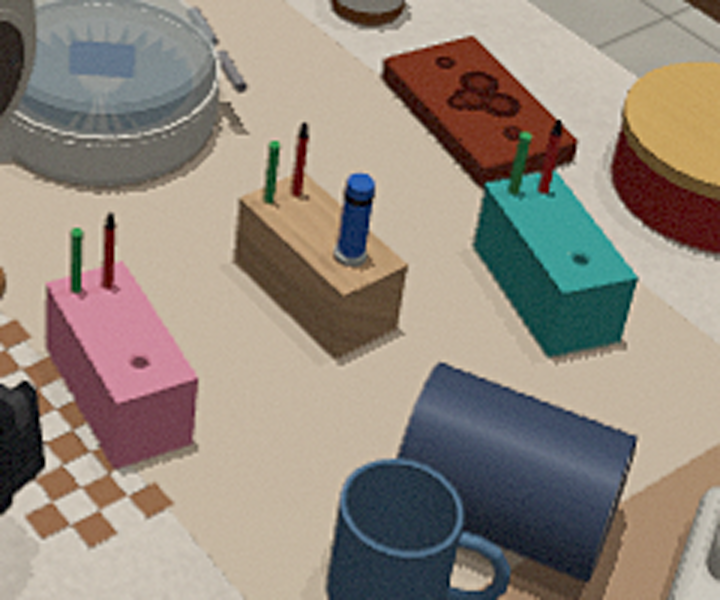

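The side crop shows three blocks of the same shape: pink at scene (193,254), beech at (222,306) and teal at (210,374). Only the beech one is wooden and holds the blue-handled pin (scene (204,296), crop (355,215)), so that is the one meant. The networks put the pin at about (0.594, -0.334). The dispenser is at (0.573, -0.02), the hole at (0.44, 0.02) and the green tray at (0.613, 0.31). Next I square the tool to yaw 0 and move towards the pin.

```bash
python3 -m creep '[[[0,0,-25],[0,0,0.15]],[[0,0,-25],[0,0,0.15]],[[50,-17,0],[0,0,0]],[[50,-17,0],[0,0,0]],[[50,-17,0],[0,0,0]],[[50,-17,0],[0,0,0]],[[50,-17,0],[0,0,0]],[[50,-17,0],[0,0,0]],[[50,-17,0],[0,0,0]],[[50,-17,0],[0,0,0]],[[0,0,0],[0,0,0]]]' 60
python3 - <<'E'
from h import *
np.set_printoptions(precision=4,suppress=True)
c,o=shot('wrist','w1.png'); print(o['eef_pos'],o['tool_rot'],R.from_quat(o['tool_rot']).as_matrix(),c['tool_from_camera'])
for q,z in [('pin_grip',.113),('pin_collar',.07),('block_hole',.07),('release_hole',.05),('dispenser',0)]:
    for r in vision.place_of(c,q)[:3]: print(q,np.round(r['position']),r['score'],at_z(c,r['position'],z,o),depth_pt(c,r['position'],o))
E
```

```text
clock: 2.88
eef_pos: [0.5508, -0.3396, 0.2791]
tool_rot: [1.0, 0.002, -0.001, -0.001]
ft_force: [0.1, 0.5, -0.5]
grip_width: 0.0601
grasp_force: 0.0
[ 0.5508 -0.3396  0.2791] [ 1.      0.0025 -0.0007 -0.0008] [[ 1.      0.0049 -0.0013]
 [ 0.0049 -1.      0.0015]
 [-0.0013 -0.0015 -1.    ]] [[ 0.0003 -0.9606 -0.2779  0.0697]
 [ 1.      0.0003  0.0001  0.0002]
 [-0.     -0.2779  0.9606 -0.1434]
 [ 0.      0.      0.      1.    ]]
pin_grip [312. 171.] 0.64 [ 0.5928 -0.3344  0.113 ] [ 0.5959 -0.335   0.1476]
pin_collar [310. 167.] 0.59 [ 0.5928 -0.3323  0.07  ] [ 0.5989 -0.3339  0.1471]
block_hole [318. 351.] 0.97 [ 0.3927 -0.3403  0.07  ] [ 0.3865 -0.3403  0.0605]
block_hole [314. 170.] 0.75 [ 0.5906 -0.3355  0.07  ] [ 0.5972 -0.3364  0.1474]
dispenser [ 38. 178.] 0.77 [ 0.5738 -0.0156  0.    ] [ 0.5836 -0.0831  0.088 ]
```

View pics/w1.png

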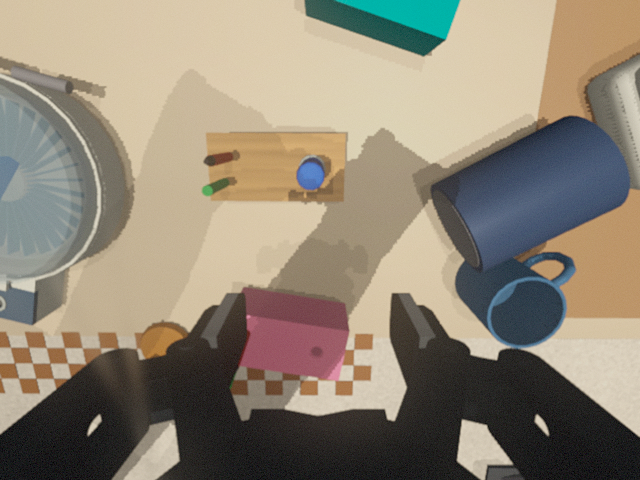

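The wrist view shows the beech block square to the tool. The blue handle top is at (311,175) and the pens are at (215,160) and (210,188). I'll locate the handle top from depth.

```bash
cat >> h.py <<'E'
def cloud(c,o,u0,u1,v0,v1):
    A,t=pose(c,o); v,u=np.mgrid[v0:v1,u0:u1]; p=np.stack([u,v],-1).reshape(-1,1,2).astype(float)
    s=cv2.undistortPoints(p,np.array(c['K'],float),np.array([c['k1'],0,0,0.]))[:,0]; d=c['z_map'][v0:v1,u0:u1].ravel()
    P=t+(np.c_[s,np.ones(len(s))]*d[:,None])@A.T; return P,d>0,c['image'][v0:v1,u0:u1].reshape(-1,3).astype(int)
def circ(P):
    return [*cv2.minEnclosingCircle(P[:,:2].astype(np.float32))]
E
python3 - <<'E'
from h import *
np.set_printoptions(precision=4,suppress=True)
c,o=shot('wrist')
P,ok,I=cloud(c,o,285,340,145,205)
m=ok&(I[:,0]>I[:,2]+50)&(P[:,2]>.138)&(P[:,2]<.156); Q=P[m]
print(len(Q),Q.mean(0),circ(Q),Q.min(0),Q.max(0))
E
```

```text
568 [ 0.5928 -0.3337  0.1467] [(0.5926980376243591, -0.3335886597633362), 0.010295405983924866] [ 0.5826 -0.3432  0.143 ] [ 0.6027 -0.3242  0.1488]
```

```bash
python3 -m creep '[[[42,-6,20],[0,0,0]],[[0,0,40],[0,0,0]],[[0,0,45],[0,0,0]],[[0,0,40],[0,0,0]],[[0,0,38],[0,0,0]],[[0,0,0],[0,0,0]]]' 60
```

```text
clock: 3.98
eef_pos: [0.5864, -0.335, 0.0949]
tool_rot: [1.0, -0.001, -0.003, -0.002]
ft_force: [-0.1, -0.0, 0.7]
grip_width: 0.0601
grasp_force: 0.0
```

```bash
python3 -m creep '[[[6.5,-1.3,1],[0,0,0]],[[0,0,0],[0,0,0]],[[0,0,0],[0,0,0]]]' 60; python3 -m creep '[[[0,0,0],[0,0,0]],[[0,0,0],[0,0,0]],[[0,0,0],[0,0,0]],[[0,0,0],[0,0,0]],[[0,0,0],[0,0,0]]]' 15
```

```text
clock: 4.35
eef_pos: [0.5972, -0.335, 0.0993]
tool_rot: [1.0, -0.0, 0.001, 0.001]
ft_force: [0.8, -0.1, 0.4]
grip_width: 0.0601
grasp_force: 0.0
clock: 4.97
eef_pos: [0.5963, -0.3345, 0.0976]
tool_rot: [1.0, -0.0, 0.0, 0.0]
ft_force: [-0.4, 0.2, 3.2]
grip_width: 0.0204
grasp_force: 58.5
```

```bash
python3 -m creep '[[[0,0,-15],[0,0,0]],[[0,0,-30],[0,0,0]],[[0,0,-35],[0,0,0]],[[0,0,-30],[0,0,0]],[[0,0,0],[0,0,0]]]'
python3 -m creep '[[[-20,-30,0],[0,0,0]],[[-24,-45,0],[0,0,0]],[[-24,-45,0],[0,0,0]],[[-24,-45,0],[0,0,0]],[[-24,-45,0],[0,0,0]],[[-24,-45,0],[0,0,0]],[[-24,-45,0],[0,0,0]],[[-24,-45,0],[0,0,0]],[[-10,-10,0],[0,0,0]],[[0,0,0],[0,0,0]],[[0,0,0],[0,0,0]]]'
python3 - <<'E'
from h import *
np.set_printoptions(precision=4,suppress=True)
c,o=shot('wrist','w2.png'); print(o['eef_pos'],o['tool_rot'])
for q,z in [('pin_grip',.113),('pin_collar',.07),('release_hole',.05),('lid_front',.06),('dispenser',0)]:
    for r in vision.place_of(c,q)[:3]: print(q,np.round(r['position']),r['score'],at_z(c,r['position'],z,o),depth_pt(c,r['position'],o))
E
```

```text
clock: 5.6
eef_pos: [0.5978, -0.3355, 0.2117]
tool_rot: [1.0, -0.0, 0.003, 0.002]
ft_force: [0.1, 0.1, -0.1]
grip_width: 0.0206
grasp_force: 58.6
clock: 6.98
eef_pos: [0.399, 0.0073, 0.2073]
tool_rot: [1.0, 0.006, 0.0, -0.005]
ft_force: [-0.0, 0.2, -0.6]
grip_width: 0.0208
grasp_force: 58.8
[0.399  0.0073 0.2073] [ 1.      0.0061  0.0002 -0.0048]
pin_grip [321. 329.] 0.94 [0.3339 0.005  0.113 ] [0.4056 0.0059 0.2395]
pin_collar [318. 291.] 0.63 [0.3453 0.0072 0.07  ] [0.406  0.0069 0.208 ]
pin_collar [191. 254.] 0.4 [0.3756 0.1117 0.07  ] [0.3539 0.1363 0.0045]
release_hole [300. 173.] 0.79 [0.4406 0.024  0.05  ] [0.4387 0.0252 0.0291]
lid_front [314. 132.] 0.96 [0.4726 0.0127 0.06  ] [0.4726 0.0127 0.059 ]
dispenser [350.   9.] 0.75 [ 0.5737 -0.016   0.    ] [ 0.5475 -0.0104  0.0873]
dispenser [298. 174.] 0.27 [0.4348 0.0287 0.    ] [0.4377 0.0268 0.0295]
```

View pics/w2.png

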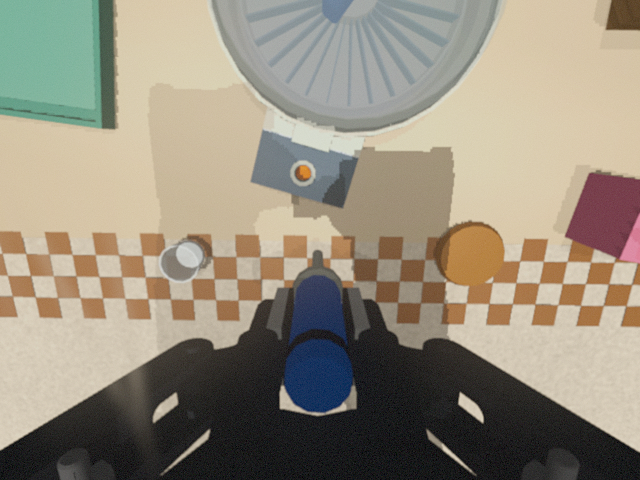

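The release hole is at pixel (302,173) in its steel ring, and the held pin's tip is at about (318,253). I'll measure both.

Run:
```python
from h import *
np.set_printoptions(precision=4,suppress=True)
for k in range(3):
    c,o=shot('wrist')
    I=c['image'][153:195,280:325].astype(int); 
    m=(I.min(2)>130).astype(np.uint8); n,l,s,ce=cv2.connectedComponentsWithStats(m)
    j=[i for i in range(1,n) if s[i,4]>60]
    for i in j: 
        p=s[i,:2]+s[i,2:4]/2-.5+[280,153]; print('ring',s[i],p,at_z(c,p,.05,o))
    P,ok,_=cloud(c,o,300,340,240,300); z=P[:,2]
    q=ok&(z>.1)&(z<.2); Q=P[q]
    print(o['eef_pos'],o['tool_rot'])
    for a in (.11,.12,.13,.14,.15,.16,.17):
        W=Q[(Q[:,2]>=a)&(Q[:,2]<a+.01)]
        if len(W)>3: print(a,len(W),W.mean(0),W[:,1].min(),W[:,1].max(),W[:,0].max())
cv2.imwrite('pics/w2c.png',cv2.resize(c['image'][140:310,260:370],None,fx=4,fy=3.5))
```

```text
ring [ 10   6  27  27 349] [303. 172.] [0.4408 0.0216 0.05  ]
[0.3986 0.0077 0.2072] [ 1.      0.0064 -0.0002 -0.0049]
0.12 27 [0.3972 0.0085 0.1274] 0.005424284376908535 0.011935184828350674 0.3983407593910585
0.13 52 [0.3974 0.0087 0.135 ] 0.005436355743053805 0.011782300899364192 0.3985784874364029
0.14 56 [0.3975 0.0084 0.1447] 0.005452609025890288 0.01150679860657627 0.39839867922709726
0.15 30 [0.3978 0.0085 0.1521] 0.005471371188491937 0.011320096050338348 0.39858208822239927
ring [ 11   6  26  27 337] [303.5 172. ] [0.4407 0.0213 0.05  ]
[0.3985 0.0078 0.2072] [ 1.      0.0065 -0.0002 -0.0049]
0.12 25 [0.3971 0.0089 0.1271] 0.005529844049763573 0.012045597477260483 0.39820309917181923
0.13 54 [0.3974 0.0086 0.135 ] 0.005538408905528177 0.011859206916984725 0.39831753193551495
0.14 60 [0.3974 0.0086 0.1452] 0.005557485670490516 0.011647353555598934 0.3984327055345643
0.15 26 [0.3977 0.0084 0.1525] 0.005576991589611028 0.010844094215485552 0.39831375886606213
ring [ 11   6  26  27 333] [303.5 172. ] [0.4407 0.0214 0.05  ]
[0.3985 0.0079 0.2073] [ 1.      0.0066 -0.0002 -0.0049]
0.12 26 [0.3971 0.0088 0.1274] 0.005621821326914332 0.012150054816851913 0.3982925134956981
0.13 53 [0.3973 0.0088 0.1351] 0.005630062685320217 0.011974062526407208 0.39820587783151473
0.14 58 [0.3974 0.0087 0.145 ] 0.005652247318044019 0.011752710684106844 0.39842376909028837
0.15 28 [0.3977 0.0086 0.1526] 0.0056729271442193425 0.011529580986955536 0.39834966504039593
```

View pics/w2c.png

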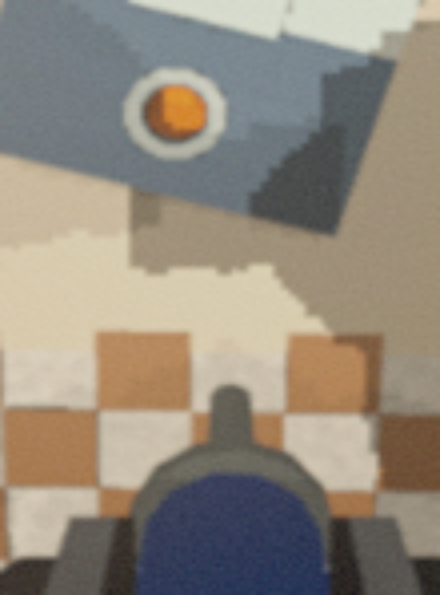

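```bash
python3 -m creep '[[[20,-6,0],[-0.01,0,0]],[[26,-6.5,0],[0,0,0]],[[0,0,20],[0,0,0]],[[0,0,25],[0,0,0]],[[0,0,0],[0,0,0]],[[0,0,0],[0,0,0]],[[0,0,0],[0,0,0]]]'
cat > m.py <<'E'
from h import *
np.set_printoptions(precision=4,suppress=True)
c,o=shot('wrist','w3.png'); e=np.array(o['eef_pos']); print(e,o['tool_rot'],o['ft_force'])
A,t=pose(c,o)
def px(X): return cv2.projectPoints(np.array([X]),cv2.Rodrigues(A.T)[0],-A.T@t,np.array(c['K'],float),np.array([c['k1'],0,0,0.]))[0][0,0]
print('tip px',px(e+[-.0038,.0008,-.0896]),'hole px',px([.4407,.0214,.05]))
u,v=px(e+[-.0038,.0008,-.0896]).astype(int)
P,ok,_=cloud(c,o,u-18,u+18,v-15,v+60); z=P[:,2]-e[2]
for a in (-.085,-.075,-.065,-.055):
    W=P[ok&(z>=a)&(z<a+.01)&(abs(P[:,1]-e[1])<.008)&(abs(P[:,0]-e[0])<.012)]
    if len(W)>3: print(a,len(W),W.mean(0)-[.0027,0,0],W[:,1].min(),W[:,1].max())
print([ (r['position'],at_z(c,r['position'],.05,o)) for r in vision.place_of(c,'release_hole')[:1]])
cv2.imwrite('pics/w3c.png',cv2.resize(c['image'][max(v-70,0):v+80,u-75:u+75],None,fx=4,fy=4))
E
python3 m.py
```

```text
clock: 8.3
eef_pos: [0.4451, 0.0129, 0.1636]
tool_rot: [1.0, 0.012, 0.001, -0.004]
ft_force: [0.4, 0.4, -0.1]
grip_width: 0.0207
grasp_force: 58.8
[0.4451 0.0129 0.1636] [ 0.9999  0.0122  0.0011 -0.0035] [ 0.3645  0.4161 -0.101 ]
tip px [316.9935 251.1575] hole px [306.8351 241.9546]
-0.085 39 [0.4413 0.0136 0.085 ] 0.010398267901140287 0.016933234257758674
-0.075 53 [0.4414 0.0136 0.0937] 0.010453124597449206 0.016721245721752705
-0.065 56 [0.4415 0.0135 0.1034] 0.010483588975060376 0.01653774854783966
-0.055 17 [0.4419 0.0135 0.11  ] 0.011134480782709353 0.015750310306586086
[([308.1, 239.2], array([0.4428, 0.0205, 0.05  ]))]
```

View pics/w3c.png

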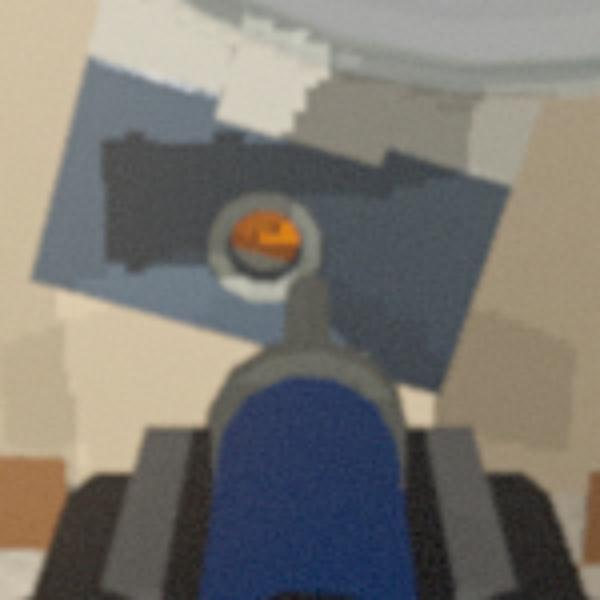

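The ring is at (307,243) and the tip at about (317,251), with the hole where I predicted. The tip needs about 7.5 mm more in +y.

```bash
python3 -m creep '[[[-1,-7.5,0],[0,0,0.02]],[[0,0,8],[0,0,0]],[[0,0,0],[0,0,0]],[[0,0,0],[0,0,0]]]'; python3 m.py
```

```text
clock: 8.9
eef_pos: [0.443, 0.0114, 0.1543]
tool_rot: [1.0, 0.008, -0.0, -0.007]
ft_force: [-0.1, 0.8, -0.4]
grip_width: 0.0208
grasp_force: 58.8
[0.443  0.0114 0.1543] [ 0.9999  0.0079 -0.0005 -0.0072] [-0.1167  0.7825 -0.3811]
tip px [318.011  250.7679] hole px [305.3459 242.3204]
-0.085 38 [0.439  0.0128 0.0757] 0.009463745678881042 0.01596134554257024
-0.075 55 [0.4391 0.0125 0.0844] 0.00943655142483805 0.015718454288780208
-0.065 56 [0.4392 0.0124 0.0943] 0.009412324632223879 0.015444653003811145
-0.055 13 [0.4398 0.0123 0.101 ] 0.010574911297278888 0.014037483708293434
[([301.4, 243.9], array([0.4395, 0.0242, 0.05  ]))]
```

```bash
python3 -m creep '[[[0,-8,0],[0,0,0]],[[0,0,0],[0,0,0]],[[0,0,0],[0,0,0]]]'; python3 -c "
from h import *
for _ in range(2): o=bot.get_obs(); print(o['eef_pos'],o['joint_pos'],o['joint_vel']); vision.camera('side')"
```

```text
clock: 9.38
eef_pos: [0.4432, 0.015, 0.1547]
tool_rot: [1.0, 0.011, -0.0, -0.009]
ft_force: [-0.4, 0.5, 0.0]
grip_width: 0.0203
grasp_force: 58.8
[0.44321587 0.01502409 0.15467117] [ 0.02165402  0.18161659 -0.27773746  1.11153255  0.01787216  3.14156292] [-0.00047163 -0.00113051 -0.00132186 -0.00077031  0.00046959 -0.00024295]
[0.44322266 0.01497287 0.15465846] [ 0.02154084  0.18166005 -0.27771888  1.111537    0.01786831  3.14158232] [-1.72264517e-03  5.88045676e-05 -6.68564005e-04  1.02488302e-03
 -2.21549932e-04  1.01874243e-03]
```

Joint 6 sits at its range end (3.1416), which is why the y moves fell short. I'll turn the tool about z, away from the limit.

```bash
python3 -m creep '[[[0,0,0],[0,0,-0.08]],[[0,0,0],[0,0,-0.07]],[[0,0,0],[0,0,0]],[[0,0,0],[0,0,0]]]'; python3 m.py; python3 -c "
from h import *
o=bot.get_obs(); print(np.round(o['joint_pos'],3),R.from_quat(o['tool_rot']).as_matrix().round(4))"
```

```text
clock: 9.98
eef_pos: [0.4432, 0.0149, 0.1546]
tool_rot: [0.996, 0.085, 0.0, -0.009]
ft_force: [-0.2, -0.3, -1.0]
grip_width: 0.0208
grasp_force: 58.8
[0.4432 0.0149 0.1546] [ 0.9963  0.0851  0.0004 -0.0089] [-0.1763 -0.316  -0.9586]
tip px [317.8061 250.8978] hole px [310.6297 241.5215]
-0.085 40 [0.4391 0.0166 0.0762] 0.013015736787175977 0.019513955597129852
-0.075 53 [0.4392 0.0162 0.085 ] 0.012992139792278014 0.019237992771477946
-0.065 58 [0.4394 0.016  0.0949] 0.012994013385052362 0.018933910884419168
-0.055 13 [0.4396 0.0162 0.1011] 0.014286769855092078 0.018277402461898663
[([307.5, 240.8], array([0.4408, 0.0237, 0.05  ]))]
[ 0.021  0.182 -0.278  1.112  0.018  2.992] [[ 9.854e-01  1.700e-01 -6.000e-04]
 [ 1.700e-01 -9.853e-01  1.790e-02]
 [ 2.400e-03 -1.770e-02 -9.998e-01]]
```

```bash
python3 -m creep '[[[2.5,-5.7,0],[-0.018,0,0]],[[0,0,0],[0,0,0]],[[0,0,0],[0,0,0]],[[0,0,0],[0,0,0]]]'; python3 m.py; python3 -c "
from h import *
o=bot.get_obs(); print(np.round(o['joint_pos'],3),R.from_quat(o['tool_rot']).as_matrix().round(4))"
```

```text
clock: 10.58
eef_pos: [0.4446, 0.021, 0.1547]
tool_rot: [0.996, 0.086, 0.001, 0.0]
ft_force: [-0.3, 0.6, -0.7]
grip_width: 0.0206
grasp_force: 58.8
[0.4446 0.021  0.1547] [0.9963 0.0857 0.0012 0.0001] [-0.2748  0.597  -0.7101]
tip px [315.3792 250.9004] hole px [316.027  244.8547]
-0.085 38 [0.4408 0.0211 0.076 ] 0.01766783305952642 0.02409119464620882
-0.075 52 [0.4409 0.0211 0.0847] 0.017873859406329642 0.02401503688043994
-0.065 60 [0.441  0.0211 0.0945] 0.017929101109796 0.023932215419424526
-0.055 15 [0.4414 0.0213 0.1014] 0.01880200909015585 0.023342727209858718
[([313.7, 245.8], array([0.4397, 0.0229, 0.05  ]))]
[ 0.047  0.183 -0.276  1.11   0.     3.017] [[ 9.854e-01  1.705e-01  2.300e-03]
 [ 1.705e-01 -9.854e-01  1.000e-04]
 [ 2.300e-03  3.000e-04 -1.000e+00]]
```

View pics/w3c.png

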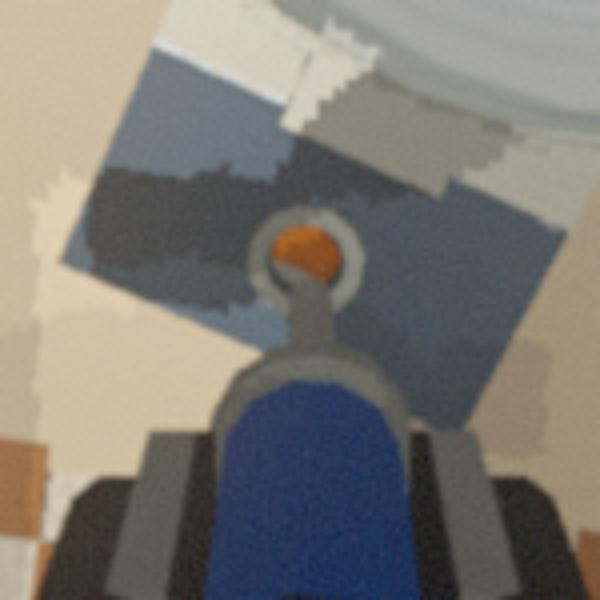

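The tip lines up with the ring (ring at (316,245), tip at (316,251)). Now I lower the pin into the mouth.

```bash
python3 -m creep '[[[0,0,10],[0,0,0]],[[0,0,10],[0,0,0]],[[0,0,8],[0,0,0]],[[0,0,0],[0,0,0]],[[0,0,0],[0,0,0]]]'
```

```text
clock: 11.3
eef_pos: [0.4448, 0.021, 0.1267]
tool_rot: [0.996, 0.086, 0.001, 0.0]
ft_force: [-0.0, -0.3, 0.2]
grip_width: 0.0206
grasp_force: 58.8
```

```bash
python3 -m creep '[[[0,0,8],[0,0,0]],[[0,0,3],[0,0,0]],[[0,0,2.5],[0,0,0]],[[0,0,0],[0,0,0]],[[0,0,0],[0,0,0]]]'
```

```text
clock: 11.92
eef_pos: [0.4446, 0.0212, 0.1134]
tool_rot: [0.996, 0.086, 0.001, -0.0]
ft_force: [-1.2, 1.5, 5.1]
grip_width: 0.0208
grasp_force: 59.0
```

```bash
python3 -m creep '[[[0,0,1.2],[0,0,0]],[[0,0,0],[0,0,0]],[[0,0,0],[0,0,0]],[[0,0,0],[0,0,0]]]'
python3 - <<'E'
from h import *
c,o=shot('side','s2.png'); cv2.imwrite('pics/s2c.png',cv2.resize(c['image'][150:350,200:440],None,fx=2.5,fy=2.5))
E
```

```text
clock: 12.42
eef_pos: [0.4445, 0.0212, 0.112]
tool_rot: [0.996, 0.086, 0.001, -0.0]
ft_force: [-3.6, 2.1, 5.4]
grip_width: 0.0205
grasp_force: 59.1
```

View pics/s2c.png

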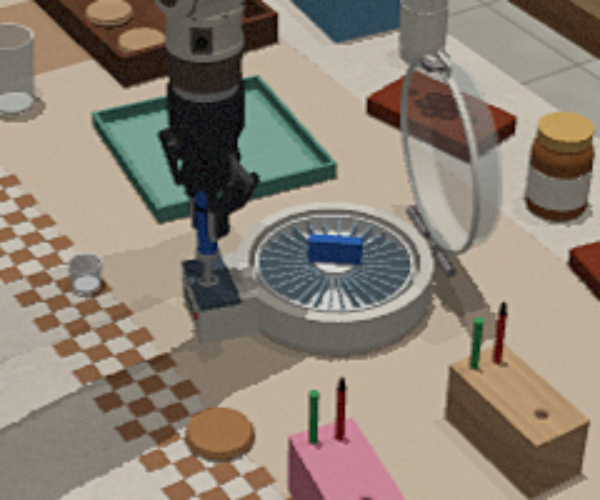

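The side view shows the lid standing fully open at crop (450,150), with the pin still in the console hole at (210,265). The cassette's blue bar is at (335,250). Next I withdraw the pin and carry it back to the beech block.

```bash
python3 -m creep '[[[0,0,-20],[0,0,0]],[[0,0,-40],[0,0,0]],[[0,0,-45],[0,0,0]],[[0,0,-10],[0,0,0]]]'
python3 -m creep '[[[8,35,0],[0,0,0]],[[12,50,0],[0,0,0]],[[12,50,0],[0,0,0]],[[12,50,0],[0,0,0]],[[12,50,0],[0,0,0]],[[12,50,0],[0,0,0]],[[12,50,0],[0,0,0]],[[6,30,0],[0,0,0]],[[3.4,10.5,0],[0,0,0]],[[0,0,0],[0,0,0]],[[0,0,0],[0,0,0]],[[0,0,0],[0,0,0]]]'
cat > g.py <<'E'
import sys
from h import *
tx,ty=map(float,sys.argv[1:3]); o=bot.get_obs(); M=R.from_quat(o['tool_rot']).as_matrix(); e=np.array(o['eef_pos'])
print(e.round(4),M[:,2].round(4),'yaw',round(np.arctan2(M[1,0],M[0,0]),3),'q6',round(o['joint_pos'][5],2),'tool shift mm',(M.T@(np.array([tx,ty,e[2]])-e)*1000).round(1))
E
python3 g.py .5964 -.3338
```

```text
clock: 12.98
eef_pos: [0.4469, 0.0206, 0.2297]
tool_rot: [0.996, 0.085, 0.005, 0.001]
ft_force: [0.3, 0.4, -1.2]
grip_width: 0.0207
grasp_force: 58.5
clock: 14.48
eef_pos: [0.5965, -0.333, 0.2274]
tool_rot: [0.996, 0.086, 0.001, 0.0]
ft_force: [0.4, 0.5, -0.7]
grip_width: 0.0207
grasp_force: 58.8
[ 0.5965 -0.333   0.2274] [ 2.2e-03  2.0e-04 -1.0e+00] yaw 0.172 q6 2.46 tool shift mm [-0.3  0.8 -0. ]
```

```bash
python3 -m creep '[[[-0.3,0.8,20],[0,0,0]],[[0,0,25],[0,0,0]],[[0,0,10],[0,0,0]],[[0,0,0],[0,0,0]],[[0,0,0],[0,0,0]]]'; sed -e 's/hole px.*/",px([.5925,-.3337,.07]))/' -e "s/'release_hole'/'block_hole'/" -e 's/,\.05,o/,.07,o/' m.py > m2.py; sed -i "s/'\",px/'hole',px/; s/,'\",px/,px/; s/\",px/h',px/" m2.py; python3 m2.py; python3 g.py .5964 -.3338
```

```text
clock: 15.1
eef_pos: [0.5972, -0.3348, 0.1737]
tool_rot: [0.996, 0.086, 0.002, 0.001]
ft_force: [0.8, 0.9, -0.6]
grip_width: 0.0204
grasp_force: 58.8
[ 0.5972 -0.3348  0.1737] [0.9963 0.0857 0.0021 0.0007] [ 0.7646  0.8893 -0.5964]
tip px [315.1998 251.1209] hole [314.7031 246.3762]
-0.085 37 [ 0.5936 -0.3347  0.0949] -0.33818890991123274 -0.33175246124074176
-0.075 56 [ 0.5937 -0.3347  0.1039] -0.33803796573512657 -0.3318133401706642
-0.065 56 [ 0.5937 -0.3347  0.1138] -0.3379274909677787 -0.3318600405139043
-0.055 15 [ 0.594  -0.3345  0.12  ] -0.337003449801409 -0.33245035939255524
[([315.1, 248.8], array([ 0.5908, -0.3343,  0.07  ]))]
[ 0.5973 -0.3349  0.1738] [ 0.0046 -0.0011 -1.    ] yaw 0.172 q6 2.46 tool shift mm [-0.6 -1.2 -0. ]
```

View pics/w3c.png

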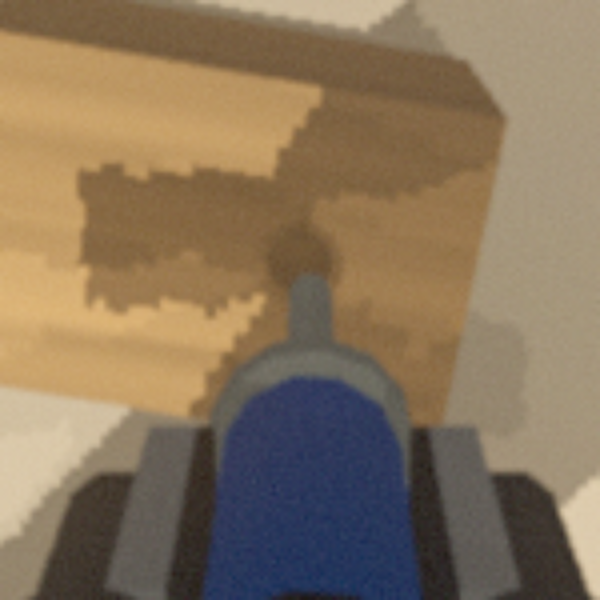

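The block hole is at crop (303,258) and the tip about 1 mm to its right. I apply the small correction and insert.

```bash
python3 -m creep '[[[-0.6,-1.2,4],[0,0,0]],[[0,0,6],[0,0,0]],[[0,0,8],[0,0,0]],[[0,0,8],[0,0,0]],[[0,0,0],[0,0,0]],[[0,0,0],[0,0,0]]]'; python3 g.py .5964 -.3338
```

```text
clock: 15.95
eef_pos: [0.5959, -0.3336, 0.1463]
tool_rot: [0.996, 0.086, 0.001, 0.0]
ft_force: [0.1, -0.4, -0.4]
grip_width: 0.0207
grasp_force: 58.8
[ 0.5959 -0.3336  0.1463] [ 2.5e-03  1.0e-04 -1.0e+00] yaw 0.171 q6 2.46 tool shift mm [0.4 0.3 0. ]
```

```bash
python3 -m creep '[[[0,0,15],[0,0,0]],[[0,0,18],[0,0,0]],[[0,0,11],[0,0,0]],[[0,0,3],[0,0,0]],[[0,0,0],[0,0,0]],[[0,0,0],[0,0,0]]]'; python3 g.py .5964 -.3338
```

```text
clock: 16.7
eef_pos: [0.5965, -0.3338, 0.1002]
tool_rot: [0.996, 0.086, 0.002, 0.0]
ft_force: [0.5, -0.3, 0.1]
grip_width: 0.0206
grasp_force: 58.8
[ 0.5965 -0.3338  0.1002] [ 3.8e-03 -6.0e-04 -1.0e+00] yaw 0.171 q6 2.46 tool shift mm [-0.1 -0.  -0. ]
```

```bash
python3 -m creep '[[[0,0,2.2],[0,0,0]],[[0,0,0],[0,0,0]]]'; python3 -m creep '[[[0,0,0],[0,0,0]],[[0,0,0],[0,0,0]],[[0,0,0],[0,0,0]],[[0,0,-20],[0,0,0]],[[0,0,-50],[0,0,0]],[[0,0,-50],[0,0,0]],[[0,0,-50],[0,0,0]],[[0,0,0],[0,0,0]]]' 60
python3 - <<'E'
from h import *
np.set_printoptions(precision=4,suppress=True)
for n in('side','scene'):
    c,o=shot(n)
    for nm,ctr,zr in (('bar',(.573,-.016),(.066,.084)),('pin',(.593,-.334),(.14,.156))):
        P,ok,I=cloud(c,o,150,500,150,400)
        m=ok&(I[:,0]>I[:,2]+40)&(P[:,2]>zr[0])&(P[:,2]<zr[1])&(np.hypot(P[:,0]-ctr[0],P[:,1]-ctr[1])<.06); Q=P[m]
        if len(Q)<8: print(n,nm,len(Q)); continue
        print(n,nm,len(Q),Q.mean(0),cv2.minAreaRect(Q[:,:2].astype(np.float32)*1000),Q[:,2].max())
    print([ (r['position'],at_z(c,r['position'],.07)) for r in vision.place_of(c,'pin_collar')[:1]])
E
```

```text
clock: 16.95
eef_pos: [0.5964, -0.3337, 0.0976]
tool_rot: [0.996, 0.086, 0.002, 0.0]
ft_force: [0.4, 0.6, 0.3]
grip_width: 0.0206
grasp_force: 59.1
clock: 17.95
eef_pos: [0.5976, -0.3347, 0.2735]
tool_rot: [0.996, 0.086, 0.006, 0.003]
ft_force: [0.8, -0.4, 0.6]
grip_width: 0.0599
grasp_force: 0.0
side bar 118 [ 0.5728 -0.018   0.0734] ((573.244873046875, -16.78677749633789), (22.80660629272461, 55.84532928466797), 52.52810287475586) 0.080440768216128
side pin 56 [ 0.5898 -0.3365  0.1451] ((590.95947265625, -334.2138977050781), (24.722225189208984, 18.779098510742188), 61.554935455322266) 0.14906416631727937
[([417.9, 312.8], array([ 0.6004, -0.3299,  0.07  ]))]
scene bar 43 [ 0.5682 -0.0087  0.0768] ((567.2643432617188, -8.051177978515625), (11.227149963378906, 35.05030822753906), 51.430519104003906) 0.08301120602035805
scene pin 36 [ 0.5952 -0.3347  0.1471] ((594.22021484375, -334.675537109375), (15.072799682617188, 16.42394256591797), 69.53579711914062) 0.15101615495577603
[([207.4, 303.7], array([ 0.5896, -0.3333,  0.07  ]))]
```

```bash
python3 -m creep '[[[-5,-30,0],[0,0,0]],[[-6,-48,0],[0,0,0]],[[-6,-50,0],[0,0,0]],[[-6,-50,0],[0,0,0]],[[-6,-50,0],[0,0,0]],[[-6,-50,0],[0,0,0]],[[-6,-45,0],[0,0,0]],[[-2,-7,0],[0,0,0]]]' 45
python3 -m creep '[[[0,0,0],[0,0,-0.18]],[[0,0,0],[0,0,-0.18]],[[0,0,0],[0,0,-0.18]],[[0,0,0],[0,0,-0.18]],[[0,0,0],[0,0,-0.18]],[[0,0,0],[0,0,-0.18]],[[0,0,0],[0,0,-0.18]],[[0,0,0],[0,0,-0.18]],[[0,0,0],[0,0,-0.18]],[[0,0,0],[0,0,-0.18]],[[0,0,0],[0,0,-0.18]],[[0,0,0],[0,0,-0.18]]]'
python3 -m creep '[[[0,0,0],[0,0,-0.155]],[[0,0,0],[0,0,0]],[[0,0,0],[0,0,0]]]'
python3 g.py .573 -.017
```

```text
clock: 19.15
eef_pos: [0.495, -0.0134, 0.2655]
tool_rot: [0.996, 0.088, -0.001, -0.0]
ft_force: [1.0, 0.3, 0.5]
grip_width: 0.045
grasp_force: 0.0
clock: 20.65
eef_pos: [0.4965, -0.0167, 0.2655]
tool_rot: [0.392, 0.92, -0.0, -0.0]
ft_force: [-0.1, 0.9, 0.2]
grip_width: 0.045
grasp_force: 0.0
clock: 21.02
eef_pos: [0.4967, -0.0162, 0.2662]
tool_rot: [0.323, 0.946, 0.0, 0.0]
ft_force: [-0.6, 0.3, 0.3]
grip_width: 0.0449
grasp_force: 0.0
[ 0.4967 -0.0162  0.2662] [ 0.001  0.    -1.   ] yaw 2.484 q6 0.63 tool shift mm [-60.9  46.    0.1]
```

```bash
python3 -m creep '[[[-20,15,0],[0,0,0]],[[-40,31,25],[0,0,0]],[[0,0,25],[0,0,0]],[[0,0,0],[0,0,0]],[[0,0,0],[0,0,0]]]'
cat > b.py <<'E'
from h import *
np.set_printoptions(precision=4,suppress=True)
c,o=shot('wrist','w5.png'); print(o['eef_pos'])
P,ok,I=cloud(c,o,100,560,60,400)
m=ok&(I[:,0]>I[:,2]+40)&(P[:,2]>.066)&(P[:,2]<.084)&(np.hypot(P[:,0]-.573,P[:,1]+.017)<.06); Q=P[m]; Q=Q[Q[:,2]>np.percentile(Q[:,2],80)-.004]
r=cv2.minAreaRect(Q[:,:2].astype(np.float32)*1000); print(len(Q),Q.mean(0),r)
d=np.linalg.svd(Q[:,:2]-Q[:,:2].mean(0),full_matrices=False)[2][0]; print('bar angle',np.arctan2(*d[::-1]))
M=R.from_quat(o['tool_rot']).as_matrix(); t=np.r_[np.array(r[0])/1000,o['eef_pos'][2]]
print('tool shift mm',M.T@(t-o['eef_pos'])*1000,'yaw',np.arctan2(M[1,0],M[0,0]),'tool z',M[:,2])
E
python3 b.py
```

```text
clock: 21.65
eef_pos: [0.5727, -0.0159, 0.2181]
tool_rot: [0.322, 0.947, 0.001, 0.002]
ft_force: [-0.4, 0.0, 0.9]
grip_width: 0.0449
grasp_force: 0.0
[ 0.5727 -0.0159  0.2181]
1056 [ 0.5742 -0.0136  0.0765] ((574.8973999023438, -14.397586822509766), (13.376664161682129, 56.64017105102539), 52.036434173583984)
bar angle -0.6603582261317381
tool shift mm [-0.8106  2.5248  0.0075] yaw 2.485692428657622 tool z [ 0.0034  0.     -1.    ]
```

View pics/w5.png

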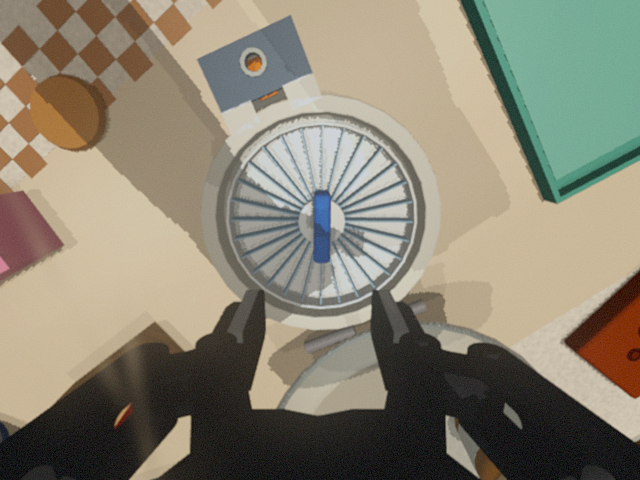

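The bar lies at (322,226), vertical in the picture, so it runs across the closing line. It measures 13.4 x 56.6 mm at 76 mm height, as it should. I descend and check before closing.

```bash
python3 -m creep '[[[-0.8,2.5,30],[0,0,0]],[[0,0,45],[0,0,0]],[[0,0,45],[0,0,0]],[[0,0,25],[0,0,0]],[[0,0,14],[0,0,0]],[[0,0,4],[0,0,0]],[[0,0,0],[0,0,0]],[[0,0,0],[0,0,0]]]'; python3 g.py .5749 -.0144
```

```text
clock: 22.7
eef_pos: [0.5763, -0.0143, 0.0555]
tool_rot: [0.322, 0.947, 0.001, 0.002]
ft_force: [0.2, -0.6, 0.7]
grip_width: 0.0451
grasp_force: 0.0
[ 0.5763 -0.0143  0.0555] [ 5.1e-03  1.0e-04 -1.0e+00] yaw 2.486 q6 0.63 tool shift mm [ 1.  -0.9 -0. ]
```

```bash
python3 -m creep '[[[1,-0.9,4],[0,0,0]],[[0,0,0],[0,0,0]],[[0,0,0],[0,0,0]]]'; python3 -m creep '[[[0,0,0],[0,0,0]],[[0,0,0],[0,0,0]],[[0,0,0],[0,0,0]],[[0,0,0],[0,0,0]],[[0,0,0],[0,0,0]]]' 8
```

```text
clock: 23.08
eef_pos: [0.5738, -0.0144, 0.0501]
tool_rot: [0.322, 0.947, 0.0, 0.001]
ft_force: [-0.3, 0.6, -0.2]
grip_width: 0.0446
grasp_force: 0.0
clock: 23.7
eef_pos: [0.5742, -0.0143, 0.0504]
tool_rot: [0.322, 0.947, 0.001, 0.001]
ft_force: [0.5, 0.2, 2.0]
grip_width: 0.0129
grasp_force: 60.4
```

```bash
python3 -m creep '[[[0,0,-8],[0,0,0]],[[0,0,-15],[0,0,0]],[[0,0,-25],[0,0,0]],[[0,0,-30],[0,0,0]],[[0,0,-30],[0,0,0]],[[0,0,0],[0,0,0]]]'
python3 - <<'E'
from h import *
np.set_printoptions(precision=4,suppress=True)
for n in('scene','side'):
    c,o=shot(n)
    P,ok,I=cloud(c,o,0,640,60,400)
    m=ok&(I[:,1]>I[:,2]+25)&(I[:,1]>=I[:,0])&(P[:,2]>-.005)&(P[:,2]<.03)&(np.hypot(P[:,0]-.61,P[:,1]-.31)<.2); Q=P[m]
    print(n,len(Q),Q.mean(0),cv2.minAreaRect(Q[:,:2].astype(np.float32)*1000))
c,o=shot('side','s3.png'); print(o['joint_pos'])
E
python3 g.py .613 .31
```

```text
clock: 24.45
eef_pos: [0.5758, -0.0145, 0.1616]
tool_rot: [0.322, 0.947, 0.001, 0.004]
ft_force: [0.2, 0.1, -2.6]
grip_width: 0.0126
grasp_force: 59.9
scene 4156 [0.6045 0.2945 0.0078] ((602.6921997070312, 294.68701171875), (228.98158264160156, 232.3768310546875), 83.32574462890625)
side 2665 [0.5925 0.3139 0.0074] ((606.2059936523438, 297.80987548828125), (246.3996124267578, 247.24114990234375), 84.12711334228516)
[-0.0252  0.423   0.0702  1.2156  0.0002  0.63  ]
[ 0.5727 -0.0144  0.157 ] [ 3.e-04  2.e-04 -1.e+00] yaw 2.486 q6 0.63 tool shift mm [1.657e+02 2.818e+02 1.000e-01]
```

```bash
python3 -m creep '[[[10,16,0],[0,0,0]],[[20,32,0],[0,0,0]],[[22,36,0],[0,0,0]],[[22,36,0],[0,0,0]],[[22,36,0],[0,0,0]],[[22,36,0],[0,0,0]],[[22,36,0],[0,0,0]],[[18,28,0],[0,0,0]],[[7,9.5,0],[0,0,0]],[[0,0,0],[0,0,0]],[[0,0,0],[0,0,0]]]'; python3 g.py .604 .297
python3 - <<'E'
from h import *
c,o=shot('wrist','w6.png')
for r in vision.place_of(c,'tray_floor')[:2]: print(r,at_z(c,r['position'],.005,o))
for r in vision.place_of(c,'cassette')[:1]: print(r)
P,ok,I=cloud(c,o,0,640,0,480)
m=ok&(I[:,1]>I[:,2]+25)&(I[:,1]>=I[:,0])&(P[:,2]>-.005)&(P[:,2]<.03)&(np.hypot(P[:,0]-.61,P[:,1]-.31)<.2); Q=P[m]
print(len(Q),cv2.minAreaRect(Q[:,:2].astype(np.float32)*1000))
E
```

```text
clock: 25.98
eef_pos: [0.6042, 0.2956, 0.1578]
tool_rot: [0.322, 0.947, -0.0, 0.001]
ft_force: [-1.0, -0.5, -2.4]
grip_width: 0.0127
grasp_force: 59.7
[0.6042 0.2956 0.1578] [ 1.4e-03 -9.0e-04 -1.0e+00] yaw 2.486 q6 1.11 tool shift mm [ 1.   0.9 -0. ]
{'position': [314.6, 286.1], 'score': 0.55}
13928 ((545.9898681640625, 305.08209228515625), (229.94557189941406, 116.39410400390625), 82.79794311523438)
```

View pics/w6.png

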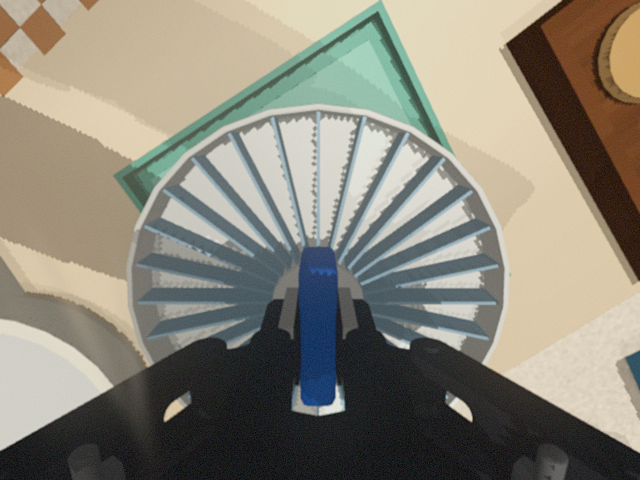

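The wrist view shows the cassette held level over the green tray. The visible tray outline puts its centre at (0.602, 0.298), within 3 mm of the tool. I lower it gently.

```bash
python3 -m creep '[[[1,1,10],[0,0,0]],[[0,0,20],[0,0,0]],[[0,0,25],[0,0,0]],[[0,0,22],[0,0,0]],[[0,0,15],[0,0,0]],[[0,0,10],[0,0,0]],[[0,0,7],[0,0,0]],[[0,0,4],[0,0,0]],[[0,0,0],[0,0,0]],[[0,0,0],[0,0,0]]]'; python3 g.py .603 .2975
```

```text
clock: 27.38
eef_pos: [0.605, 0.2983, 0.0459]
tool_rot: [0.322, 0.947, 0.001, 0.002]
ft_force: [0.2, -0.5, -1.8]
grip_width: 0.0128
grasp_force: 59.8
[0.605  0.2983 0.0459] [ 3.5e-03  7.0e-04 -1.0e+00] yaw 2.486 q6 1.11 tool shift mm [ 1.1 -1.9 -0. ]
```

```bash
python3 -m creep '[[[0,0,4],[0,0,0]],[[0,0,3],[0,0,0]],[[0,0,2.5],[0,0,0]],[[0,0,1.5],[0,0,0]],[[0,0,1],[0,0,0]],[[0,0,0],[0,0,0]],[[0,0,0],[0,0,0]]]'
```

```text
clock: 28.25
eef_pos: [0.6047, 0.2981, 0.0334]
tool_rot: [0.322, 0.947, 0.0, 0.001]
ft_force: [-0.4, -0.6, -1.8]
grip_width: 0.0132
grasp_force: 60.0
```

Still carrying its weight; a few more small steps to contact.

```bash
python3 -m creep '[[[0,0,1],[0,0,0]],[[0,0,0.6],[0,0,0]],[[0,0,0],[0,0,0]],[[0,0,0],[0,0,0]]]'
```

```text
clock: 28.75
eef_pos: [0.6047, 0.2981, 0.0334]
tool_rot: [0.322, 0.947, 0.001, 0.001]
ft_force: [-3.8, -1.6, 5.7]
grip_width: 0.0126
grasp_force: 61.1
```

```bash
python3 -m creep '[[[0,0,0],[0,0,0]],[[0,0,0],[0,0,0]],[[0,0,0],[0,0,0]],[[0,0,-15],[0,0,0]],[[0,0,-40],[0,0,0]],[[0,0,-50],[0,0,0]],[[0,0,-50],[0,0,0]],[[0,0,0],[0,0,0]],[[0,0,0],[0,0,0]]]' 45
python3 - <<'E'
from h import *
np.set_printoptions(precision=4,suppress=True)
c,o=shot('wrist')
P,ok,I=cloud(c,o,0,640,0,480)
m=ok&(I.min(1)>110)&(P[:,2]>.024)&(P[:,2]<.034)&(np.hypot(P[:,0]-.603,P[:,1]-.298)<.11); Q=P[m]; A=np.c_[Q[:,:2]-[.603,.298],np.ones(len(Q))]; print('cassette',len(Q),circ(Q),np.linalg.lstsq(A,Q[:,2],rcond=None)[0])
b=P[ok&(I[:,0]>I[:,2]+40)&(P[:,2]>.045)&(P[:,2]<.07)&(np.hypot(P[:,0]-.603,P[:,1]-.298)<.05)]; print('bar',len(b),b.mean(0),np.percentile(b[:,2],80))
c,o=shot('side','s4.png'); cv2.imwrite('pics/s4c.png',cv2.resize(c['image'][120:360,190:510],None,fx=2.5,fy=2.5))
print(o['eef_pos'],o['ft_force'])
E
```

```text
clock: 29.88
eef_pos: [0.6044, 0.2981, 0.1875]
tool_rot: [0.322, 0.947, 0.001, 0.002]
ft_force: [0.3, 0.2, -0.7]
grip_width: 0.0449
grasp_force: 0.0
cassette 6263 [(0.6055231690406799, 0.29632750153541565), 0.08512760698795319] [-0.0012 -0.0022  0.0275]
bar 1175 [0.6037 0.298  0.0594] 0.060132875028850764
[0.6038 0.2978 0.1861] [0.244  0.0645 0.1284]
```

View pics/s4c.png

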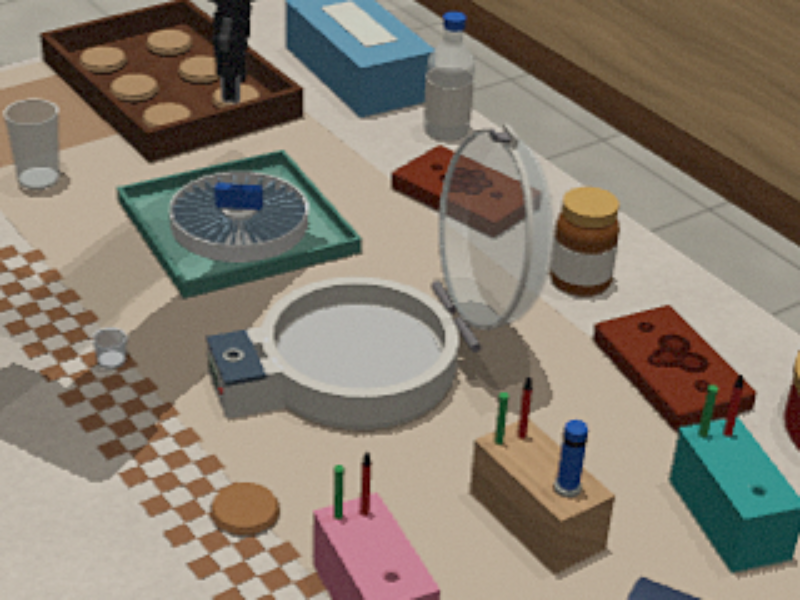

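The side view shows everything in place: the cassette flat and central in the green tray (crop (240,215), tilt about 0.003 rad, bar top at 60 mm) and the lid open (500,230). The pin stands in the beech block with its collar down (570,490), the gripper is clear, and the gingerbread, cup and tumbler look undisturbed. The mug is outside this crop, but the arm stayed well clear of it.

```bash
python3 -c "
from workcell import workorder
print(workorder.job_done())"
```

```text
the job is handed in; nothing more can be done
None
```

I handed the job in at about 30 s: the catch tripped and the lid stands open, the pin is back in its beech block, and the cassette lies flat in the green tray; no verdict was returned.

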